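# Find the case with the loose ball by shaking and present it

### The arm

A 6-joint arm with a two-finger parallel gripper is mounted at the origin on a cart in front of the work surface, level with it; the furniture and walls round the work are solid. World frame = base frame: x ahead of the robot, y to its left, z up, the work surface at z = 0. Lengths are in m, angles in rad, forces in N, time in s.
With the tool pointing down it reaches from about 0.25 to 0.725 m from the base axis. Payload 4 kg.
Tool frame: the origin (TCP) lies between the finger pads; the fingertips stand 8 mm ahead of it and the grasp point (between the pads) lies 11 mm behind it (bot.tip_reach is the distance from the TCP to the fingertips, in m); z points along the fingers, y is the line along which they close (so a half turn about z gives the same grasp; the last joint's range is limited). The gripper opens to 85 mm and grips with 20 to 120 N. Pads are 22 mm wide; open, the fingers measure 114 mm over their backs; the gripper's body (76 mm by 85 mm) begins 54 mm behind the grasp point. The pads swing forward as they close: fully open they stand 13 mm farther back than shut.
Start: joints at [-1.319, 0.241, 0.005, 1.335, 0, 1.571], TCP at [0.125, -0.484, 0.239] pointing down, gripper open.
Joint ranges: [-2.72, 2.72], [-1.05, 1.87], [-1.09, 1.28], [-1.99, 2.15], [-1.42, 1.44], [-3.14, 3.14]. Speed limits (rad/s): [2.79, 2.79, 3.14, 3.14, 3.14, 3.14].

### API

Orientations are given as a unit quaternion [x, y, z, w].
In Python, from workcell import bot gives the robot as it stands.
- The arm moves only by the tool move_arm, never from a script. Its argument "deltas" is a list of rows, each a list of 7 numbers: the opening, from 0 (shut) to 1 (fully open), then the shift along the tool's x, y, z in mm, then the turn, a rotation vector about the tool's x, y, z in degrees. In form: [[gripper, tx, ty, tz, ax, ay, az], ...]. A call has 1 to 10 rows; each row shifts and turns the commanded pose from where the row before left it, along the tool's axes as they then stand; what a row does not reach is not made up. A row lasts 1/12 s, in which the tool goes at most 41.7 mm and 7.16 degrees, less where a joint would pass 70% of its speed; a pose out of reach is approached as far as the arm can. A call is refused whole if a number of a shift passes 41.7 or a number of a turn 7.16, either way. A call with a gripper value outside its range is refused whole. The fingers move at their own pace and stop on an object; the grip force is fixed at half the most. Time passes only in rows, so rows that do not move let the fingers close. It gives the time, the measured TCP pose, the force, the opening and the grip force at its end, in the units of the state.
- bot.get_obs(): the state, without advancing time (a new reading comes with each control period).
- bot.camera(name): name is "side" or "top" or "wrist"; returns the picture (420x560x3 uint8, blue, green, red); there is no depth.
- bot.calibration(name): a dict with "K" (3x3 intrinsics, pixels), "position" and "orientation" of the camera in the world. Camera axes: x right, y down, z forward; pixel columns grow to the right and rows downward; lengths in m; the calibration is good to about 2 mm. A picture is of the moment at which its call begins: read the wrist's pose just before it. calibration takes no time and is no camera call; for the wrist camera it gives the pose at the moment of the call.
- bot.job_done(): hands the job in; it is judged then, once.
Trained networks look in the newest picture that a camera, given by its name, has taken for a name from the list of things; names that differ only in an ending like _2 or _b are one class to them, and where a whole thing is asked for, a point or a joint stands for the part that bears it (a point fixed in the world has none). Each returns a list of dicts, best first, with "conf" (0 to 1); they miss things now and then, are a little off and sometimes report something else, mostly with a low value. They report only what shows in the picture. A call takes as long as a camera call. They do not tell look-alikes from the thing itself.
- bot.outline_of(query, camera): "pixels" (420x560 bool, what is visible of it) and "rect" ([left, top, width, height] in pixels, round what is visible of it).
The state is a dict: "clock": time; "joint_pos": joint angles; "joint_vel": joint speeds; "tau": joint torques, N m; "eef_pos": TCP position; "tool_rot": TCP orientation; "ft_force": force on the tool from outside, world axes, zero at the start; "ft_torque": the same for the moment, N m; "grip_width": finger opening in m; "grasp_force": force on a finger pad.
Only numpy, scipy, OpenCV 4.12 (cv2) and the standard library are available. Lean on these libraries where they do the work, as an engineer would, in place of code of your own. Each camera call takes 0.05 s, during which the arm holds its last target. There are 200 camera calls.

### The job

One of the three sealed grey cases in the cradle has a ball that has come loose inside. Lift and briskly shake each in turn, the left, then the middle, then the right one (as seen from the robot), and put each back in its own bay before taking the next; then present the one that rattles: hold it level and still over the middle of the aluminium tray at the far side, at least 10 cm above the bench, and finish while holding it there, with the other two standing in their own bays. Leave everything else where it is.

Things in the scene. Friction and masses are not known exactly. Their poses are not given: they have to be found in the camera images.
- case_a: sealed grey hard plastic case, 130 (its x) x 58 (its y) x 52 mm high, flat sides, ribbed lid, steel latch on one short end; origin at the centre of its underside, z up; 0.39 to 0.56 kg; stands in one of the cradle's three bays, its x along the cradle's x. The three look alike; each holds a 40 mm steel ball (0.26 kg), clamped fast in two of them, loose in one
- case_b: the same as case_a; which of the three rattles cannot be seen. The loose ball (geom ball_c0) rolls easily on the flat inner floor, up to 30 mm each way along its case's x and 5 mm along y from the middle, and knocks on the end walls without bouncing. Strokes along x under 90 mm may not reach both ends; a tilt of 0.1 rad or more sends it to the low end, where it stays if then level
- case_c: the same as case_a
- cradle: fixed flat aluminium plate, 160 (x) x 326 (y) x 6 mm thick, thin flat dark lines bound its three bays, each about 148 x 101 mm with a dark pad; bay centres at y = +105, 0 and -105 mm; origin at the centre of its underside on the bench, x away from the robot (within 0.25 rad)
- bay_left (a point): floor centre of the left bay (6 mm above the bench), where the origin of a case belongs
- bay_middle (a point): floor centre of the middle bay, likewise
- bay_right (a point): floor centre of the right bay, likewise
- tray: fixed open aluminium hand-over tray, 130 (x) x 240 (y) x 16 mm high, walls 3 mm; origin at the centre of its underside; a small box and a vial stand near its two ends
- chip_box_a: flat closed chip box 50 x 50 x 18 mm, in the tray, 85 mm to one side of its middle; origin at the centre of its underside; a bystander
- vial_a: glass vial, 23 mm across, 52 mm high, in the tray, 95 mm to the other side of its middle; origin at the centre of its underside; a bystander
- chip_box_d: flat closed chip box 44 x 44 x 14 mm on the bench; origin at the centre of its underside; a bystander
- vial_b: glass vial, 23 mm across, 52 mm high, on the bench right of the tray; origin at the centre of its underside; a bystander
Mind the look-alikes: they are no part of the job. What is shaped like the case_c but purple is not meant.

How it is judged:
By the outcome, as a careful person would: the job done as asked, in the order asked, and still so for the second after the job is handed in, while the arm keeps its last pose, push and grip.
It also fails if it takes over 72 s, if anything falls off the work surface, if the arm or the gripper's body presses on something with over 40 N, if the wrist force passes 120 N, or if a joint passes its speed limit or range.

## Working session

There is one attempt and no reset: what is moved stays moved. The work goes in short steps, Python scripts to look and compute and a tool call to move; the robot and the scene stay as the last step left them, time stands still between calls to the robot, and variables do not carry over. Pictures are saved under pics/ and viewed, at most 10 in all, crops included, and the job is handed in when it is done.

Besides the shell and the picture viewer there is one more tool, called after "Call:" by a JSON object that holds its "api" and its "payload". move_arm: Moves the arm, as the interface text tells. Its arguments: {"type":"object","properties":{"deltas":{"type":"array","items":{"type":"array","items":{"type":"number"}}}},"required":["deltas"]}

```bash
ls; mkdir -p pics; cat > h.py <<'E'
import numpy as np,cv2
from scipy.spatial.transform import Rotation as R
from workcell import bot
def ray(cam,u,v,z):
    c=bot.calibration(cam);K=np.array(c["K"]);p=np.array(c["position"]);r=R.from_quat(c["orientation"])
    d=r.apply(np.linalg.solve(K,[u,v,1]));return p+d*(z-p[2])/d[2]
def proj(cam,P):
    c=bot.calibration(cam);q=R.from_quat(c["orientation"]).inv().apply(np.array(P)-c["position"]);q=np.array(c["K"])@q;return q[:2]/q[2]
E
python3 - <<'E'
from h import *
o=bot.get_obs();print(o["clock"],o["eef_pos"],o["tool_rot"],o["grip_width"],R.from_quat(o["tool_rot"]).as_matrix().round(3))
for c in("top","side"):
    cv2.imwrite(f"pics/{c}0.png",bot.camera(c));k=bot.calibration(c);print(c,k)
    for n in("case_a","cradle","tray","vial_a","vial_b","chip_box_a"):
        for d in bot.outline_of(n,c):
            if d["conf"]<.3: continue
            m=cv2.minAreaRect(np.argwhere(d["pixels"])[:,::-1].astype(np.float32));print(n,round(d["conf"],2),d["rect"],m)
E
```

```text
pics
0.0 [ 0.12444824 -0.48363235  0.23839989] [ 9.92080459e-01  1.25599518e-01 -1.19719434e-04 -1.05317367e-03] 0.08533021038331766 [[ 0.968  0.249 -0.001]
 [ 0.249 -0.968  0.002]
 [ 0.    -0.002 -1.   ]]
top {'K': array([[390.45697143,   0.        , 275.83400488],
       [  0.        , 390.45697143, 211.39196484],
       [  0.        ,   0.        ,   1.        ]]), 'position': array([ 0.50679781, -0.00885156,  0.97161914]), 'orientation': array([ 0.71154063, -0.70189034,  0.02099617, -0.02488061])}
case_a 0.91 [240.0, 217.4, 30.7, 61.3] ((254.53163146972656, 249.58677673339844), (25.77963638305664, 57.89333724975586), 10.954063415527344)
case_a 0.8 [132.2, 148.3, 59.3, 25.6] ((159.9833526611328, 160.49945068359375), (58.167701721191406, 26.451976776123047), 1.9091522693634033)
case_a 0.71 [279.1, 228.1, 30.4, 62.5] ((294.4146423339844, 258.7682800292969), (27.497453689575195, 58.6391487121582), 6.34019136428833)
case_a 0.6 [192.1, 210.0, 35.8, 58.0] ((210.3365936279297, 239.42926025390625), (27.238780975341797, 57.41096496582031), 12.094757080078125)
cradle 0.7 [181.8, 204.9, 144.
[... 2067 characters left out ...]
6, 19.7, 24.3] ((333.34246826171875, 232.24661254882812), (20.131078720092773, 23.642311096191406), 69.44395446777344)
vial_a 0.46 [302.9, 174.5, 10.3, 17.1] ((307.0, 182.0), (18.0, 8.0), 90.0)
vial_b 0.55 [361.5, 288.6, 17.7, 23.9] ((371.0, 300.0), (22.0, 12.0), 90.0)
vial_b 0.52 [325.0, 222.6, 19.7, 24.3] ((333.34246826171875, 232.24661254882812), (20.131078720092773, 23.642311096191406), 69.44395446777344)
vial_b 0.46 [302.9, 174.5, 10.3, 17.1] ((307.0, 182.0), (18.0, 8.0), 90.0)
chip_box_a 0.59 [322.4, 225.1, 25.9, 22.0] ((334.5, 232.50001525878906), (18.973661422729492, 23.40085220336914), 71.56504821777344)
chip_box_a 0.46 [180.3, 153.0, 20.7, 12.5] ((190.0, 158.0), (12.0, 18.0), 90.0)
```

```bash
python3 - <<'E'
import cv2
a=cv2.imread("pics/top0.png");b=cv2.imread("pics/side0.png")
cv2.imwrite("pics/t1.png",cv2.resize(a[120:320,110:360],(750,600),interpolation=cv2.INTER_CUBIC))
cv2.imwrite("pics/s1.png",b)
E
```

```text
(no output)
```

View pics/t1.png

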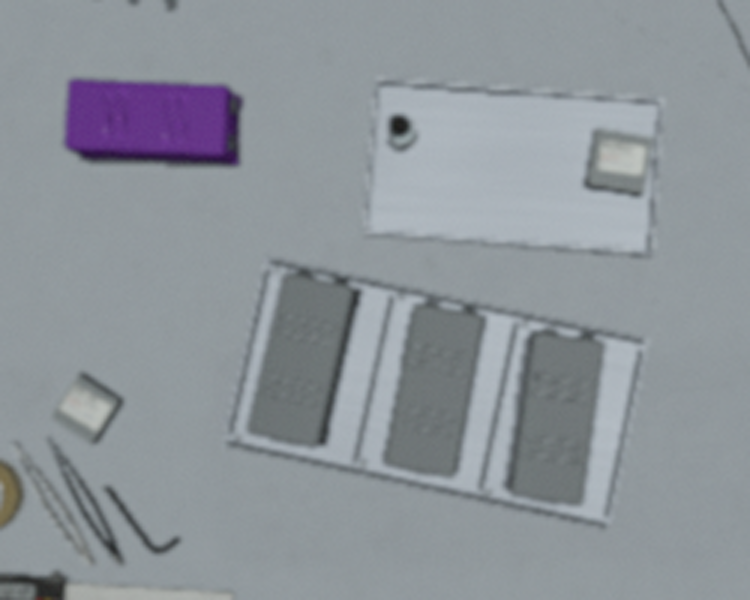

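View pics/s1.png

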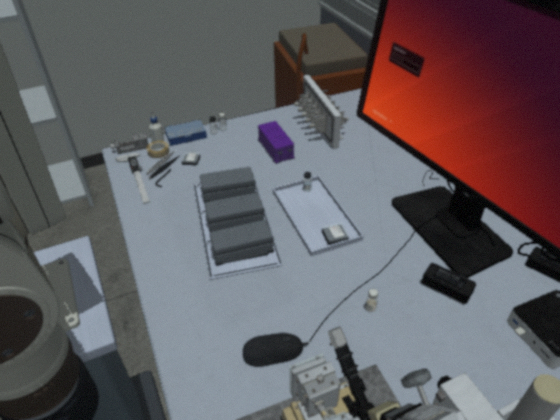

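Top crop: the cradle spans crop px (230..643, 262..523) and holds three grey cases. The purple decoy is upper left at about (150,120). The tray is at (368..660, 80..253), with the vial at its left end and the chip box at its right. The side view shows a monitor behind the tray.

```bash
python3 - <<'E'
from h import *
def w(c,z): return np.array([ray("top",110+u/3-.33,120+v/3-.33,z)[:2] for u,v in c])
def rep(n,c,z):
    q=w(c,z);m=q.mean(0);# c order TL,TR,BR,BL ; x axis = top-bottom
    x=(q[0]+q[1]-q[2]-q[3])/2;y=(q[0]+q[3]-q[1]-q[2])/2
    print(n,m.round(4),"len x",np.hypot(*x).round(4),"y",np.hypot(*y).round(4),"yaw",np.arctan2(x[1],x[0]).round(3),np.arctan2(-y[0],y[1]).round(3));return m,np.arctan2(-y[0],y[1])
m,a=rep("cradle",[(270,262),(643,342),(607,523),(230,440)],.006)
for s in(.105,0,-.105): print("bay",(m+s*np.array([-np.sin(a),np.cos(a)])).round(4))
rep("L",[(283,277),(357,290),(322,443),(248,430)],.058)
rep("M",[(415,305),(485,315),(458,475),(385,463)],.058)
rep("R",[(530,332),(603,340),(583,505),(510,490)],.058)
rep("tray",[(377,80),(660,100),(650,253),(368,235)],.016)
E
```

```text
cradle [0.4734 0.046 ] len x 0.1499 y 0.3153 yaw -0.193 -0.199
bay [0.4941 0.149 ]
bay [0.4734 0.046 ]
bay [ 0.4526 -0.0569]
L [0.4981 0.1482] len x 0.1216 y 0.0587 yaw -0.201 -0.159
M [0.4767 0.0441] len x 0.1249 y 0.0562 yaw -0.161 -0.138
R [ 0.457  -0.0499] len x 0.1255 y 0.0572 yaw -0.113 -0.141
tray [ 0.6584 -0.0144] len x 0.1279 y 0.2329 yaw -0.048 -0.055
```

View pics/top0.png

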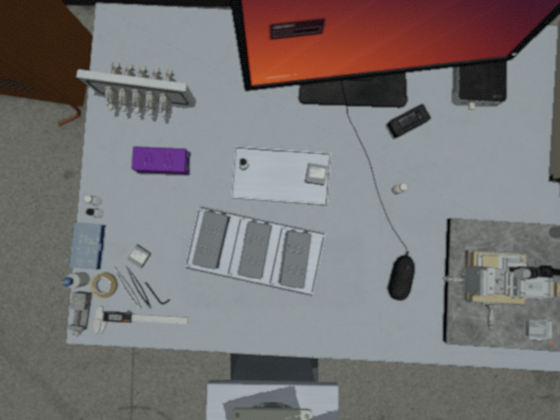

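The top view shows the robot at bottom centre, the monitor behind the tray with its lower edge at row ~85, and free space over the cradle. My estimates match the known sizes, so I'll approach the left case and refine with the wrist camera.

```bash
cat >> h.py <<'E'
def yaw():
    m=R.from_quat(bot.get_obs()["tool_rot"]).as_matrix();return np.arctan2(m[1,0],m[0,0])
def plan(tgt,psi,n):
    "rows (mm, deg) from the measured pose to tgt, tool down, heading psi; turn in the first rows"
    o=bot.get_obs();p=np.array(o["eef_pos"]);r=R.from_quat(o["tool_rot"])
    g=R.from_matrix([[np.cos(psi),np.sin(psi),0],[np.sin(psi),-np.cos(psi),0],[0,0,-1]])
    rv=(r.inv()*g).as_rotvec();st=(np.array(tgt)-p)/n
    for i in range(n):
        print("row",np.r_[r.inv().apply(st)*1000,np.degrees(rv/n)].round(1).tolist());r=r*R.from_rotvec(rv/n)
E
python3 -c "
from h import *
plan([.48,.13,.26],-.16,20)"
```

```text
row [24.9, -25.3, -1.0, 0.0, 0.0, 1.2]
row [24.3, -25.8, -1.0, 0.0, 0.0, 1.2]
row [23.8, -26.3, -1.0, 0.0, 0.0, 1.2]
row [23.3, -26.8, -1.0, 0.0, 0.0, 1.2]
row [22.7, -27.3, -1.0, 0.0, 0.0, 1.2]
row [22.1, -27.7, -1.0, 0.0, 0.0, 1.2]
row [21.6, -28.2, -1.0, 0.0, 0.0, 1.2]
row [21.0, -28.6, -1.0, 0.0, 0.0, 1.2]
row [20.4, -29.0, -1.0, 0.0, 0.0, 1.2]
row [19.8, -29.5, -1.0, 0.0, 0.0, 1.2]
row [19.2, -29.9, -1.0, 0.0, 0.0, 1.2]
row [18.5, -30.3, -1.0, 0.0, 0.0, 1.2]
row [17.9, -30.6, -1.0, 0.0, 0.0, 1.2]
row [17.3, -31.0, -1.0, 0.0, 0.0, 1.2]
row [16.6, -31.3, -1.0, 0.0, 0.0, 1.2]
row [16.0, -31.7, -1.0, 0.0, 0.0, 1.2]
row [15.3, -32.0, -1.0, 0.0, 0.0, 1.2]
row [14.7, -32.3, -1.0, 0.0, 0.0, 1.2]
row [14.0, -32.6, -1.0, 0.0, 0.0, 1.2]
row [13.3, -32.9, -1.0, 0.0, 0.0, 1.2]
```

Call:
{"api": "move_arm", "payload": {"deltas": [[1, 25, -25, -1, 0, 0, 1.2], [1, 24, -26, -1, 0, 0, 1.2], [1, 24, -26, -1, 0, 0, 1.2], [1, 23, -27, -1, 0, 0, 1.2], [1, 23, -27, -1, 0, 0, 1.2], [1, 22, -28, -1, 0, 0, 1.2], [1, 22, -28, -1, 0, 0, 1.2], [1, 21, -29, -1, 0, 0, 1.2], [1, 20, -29, -1, 0, 0, 1.2], [1, 20, -29, -1, 0, 0, 1.2]]}}

```text
clock: 1.53
eef_pos: [0.3035, -0.1764, 0.2497]
tool_rot: [1.0, 0.02, 0.0, 0.0]
ft_force: [0.0, -0.1, 0.4]
grip_width: 0.0853
grasp_force: 0.0
```

Call:
{"api": "move_arm", "payload": {"deltas": [[1, 19, -30, -1, 0, 0, 1.2], [1, 18, -30, -1, 0, 0, 1.2], [1, 18, -31, -1, 0, 0, 1.2], [1, 17, -31, -1, 0, 0, 1.2], [1, 17, -31, -1, 0, 0, 1.2], [1, 16, -32, -1, 0, 0, 1.2], [1, 15, -32, -1, 0, 0, 1.2], [1, 15, -32, -1, 0, 0, 1.2], [1, 14, -32, -1, 0, 0, 1.2], [1, 13, -32, -1, 0, 0, 1.2]]}}

```text
clock: 2.37
eef_pos: [0.4685, 0.0159, 0.2652]
tool_rot: [0.999, -0.012, -0.002, -0.047]
ft_force: [0.5, -0.3, -0.6]
grip_width: 0.0855
grasp_force: 0.0
```

Call:
{"api": "move_arm", "payload": {"deltas": [[1, 0, 0, 0, 0, 0, 0], [1, 0, 0, 0, 0, 0, 0]]}}

```text
clock: 2.53
eef_pos: [0.468, 0.0153, 0.265]
tool_rot: [0.999, -0.012, -0.002, -0.046]
ft_force: [0.2, 0.5, -0.3]
grip_width: 0.0854
grasp_force: 0.0
```

```bash
cat >> h.py <<'E'
def see(name):
    cv2.imwrite(f"pics/{name}.png",bot.camera("wrist"))
    for d in bot.outline_of("case_a","wrist"):
        if d["conf"]<.3: continue
        c,_=cv2.findContours(d["pixels"].astype(np.uint8),0,2);c=max(c,key=cv2.contourArea)[:,0].astype(float)
        q=np.array([ray("wrist",u,v,.058)[:2] for u,v in c])*1000
        m=cv2.minAreaRect(q.astype(np.float32));print("case",round(d["conf"],2),d["rect"],"world mm",np.round(m[0],1),np.round(m[1],1),round(m[2],1))
E
python3 - <<'E'
from h import *
o=bot.get_obs();print(o["clock"],o["eef_pos"],yaw(),bot.calibration("wrist")["position"])
see("w1")
E
```

```text
2.5333 [0.46795047 0.01531869 0.2650055 ] -0.024206377350174637 [0.53526877 0.00082561 0.39851826]
case 0.89 [229.8, 94.6, 76.0, 145.1] world mm [477.7  44.9] [ 58.4 132.7] 80.0
case 0.82 [126.6, 72.4, 80.1, 142.2] world mm [498.9 142.1] [ 71.5 133.3] 77.4
case 0.62 [328.6, 120.4, 81.1, 138.1] world mm [457.9 -49.1] [ 61.8 132.7] 82.8
```

View pics/w1.png

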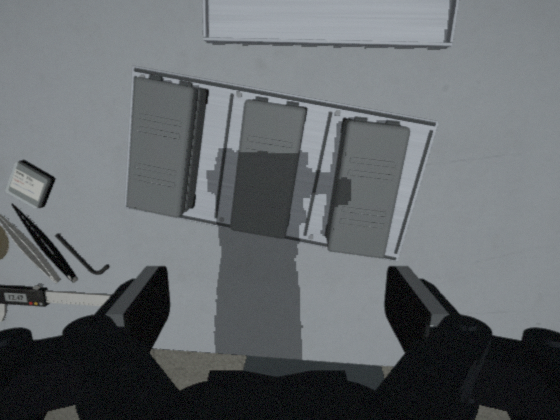

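The wrist view shows all three cases: the middle at (231..307, 97..237), the left lid at (126..195, 77..216) and the right lid at (330..410, 119..258). The tool is about 5° off vertical because the arm lagged, and the plan will level it.

```bash
cat >> h.py <<'E'
def rep(n,c,z,cam="wrist"):
    q=np.array([ray(cam,u,v,z)[:2] for u,v in c]);x=(q[0]+q[1]-q[2]-q[3])/2;y=(q[0]+q[3]-q[1]-q[2])/2
    print(n,q.mean(0).round(4),np.hypot(*x).round(4),np.hypot(*y).round(4),"yaw",np.arctan2(x[1],x[0]).round(3),np.arctan2(-y[0],y[1]).round(3))
E
python3 - <<'E'
from h import *
rep("L",[(133,77),(195,85),(182,216),(126,208)],.058)
rep("M",[(246,98),(307,106),(288,237),(231,230)],.058)
rep("R",[(345,119),(410,126),(393,258),(330,250)],.058)
a,b,c=[ray("wrist",*p,.006) for p in((135,69),(436,124),(397,258))];print("cradle",(a+c)/2,np.hypot(*(b-a)[:2]),np.hypot(*(b-c)[:2]),np.arctan2(*(b-c)[1::-1]),np.arctan2(-(a-b)[0],(a-b)[1]))
plan([.498,.145,.22],-.18,14)
E
```

```text
L [0.4988 0.1482] 0.1277 0.0588 yaw -0.195 -0.147
M [0.477  0.0428] 0.128 0.057 yaw -0.16 -0.136
R [ 0.4565 -0.0533] 0.1275 0.0601 yaw -0.074 -0.126
cradle [0.47273545 0.04520122 0.006     ] 0.31879883683433985 0.15105793445641244 -0.19655959475671822 -0.20002420484673325
row [2.0, -9.0, 4.0, -0.4, 0.1, 0.6]
row [1.9, -9.0, 4.0, -0.4, 0.1, 0.6]
row [1.8, -9.1, 3.9, -0.4, 0.1, 0.6]
row [1.7, -9.1, 3.9, -0.4, 0.1, 0.6]
row [1.6, -9.2, 3.8, -0.4, 0.1, 0.6]
row [1.5, -9.2, 3.8, -0.4, 0.1, 0.6]
row [1.4, -9.3, 3.7, -0.4, 0.1, 0.6]
row [1.3, -9.3, 3.6, -0.4, 0.1, 0.6]
row [1.2, -9.3, 3.6, -0.4, 0.1, 0.6]
row [1.1, -9.4, 3.5, -0.4, 0.1, 0.6]
row [0.9, -9.4, 3.5, -0.4, 0.1, 0.6]
row [0.8, -9.4, 3.4, -0.4, 0.1, 0.6]
row [0.7, -9.5, 3.3, -0.4, 0.1, 0.6]
row [0.6, -9.5, 3.3, -0.4, 0.1, 0.6]
```

Call:
{"api": "move_arm", "payload": {"deltas": [[1, 2, -13, 5, -0.6, 0.2, 0.9], [1, 2, -13, 5, -0.6, 0.2, 0.9], [1, 2, -13, 5, -0.6, 0.2, 0.9], [1, 2, -13, 5, -0.6, 0.2, 0.9], [1, 2, -13, 5, -0.6, 0.2, 0.9], [1, 2, -13, 5, -0.6, 0.2, 0.9], [1, 2, -13, 5, -0.6, 0.2, 0.9], [1, 1, -13, 5, -0.6, 0.2, 0.9], [1, 1, -13, 5, -0.6, 0.2, 0.9], [1, 1, -13, 5, -0.6, 0.2, 0.9]]}}

```text
clock: 3.47
eef_pos: [0.485, 0.0202, 0.227]
tool_rot: [0.999, -0.006, 0.008, -0.045]
ft_force: [-0.6, -0.1, -0.9]
grip_width: 0.0855
grasp_force: 0.0
```

```bash
python3 - <<'E'
from h import *
o=bot.get_obs();print(o["clock"],o["eef_pos"],yaw())
see("w2")
plan([.498,.148,.22],-.18,1)
E
```

```text
3.4667 [0.48496259 0.02018303 0.22701504] -0.012079978991317956
case 0.82 [111.0, 93.0, 93.3, 153.9] world mm [499.6 141.9] [ 70.9 132.6] 78.1
case 0.79 [225.2, 118.9, 87.6, 156.4] world mm [479.2  44.8] [ 58.7 134. ] 80.2
case 0.71 [328.4, 147.2, 94.3, 149.1] world mm [458.9 -47.6] [ 62.7 133.5] 82.6
case 0.6 [118.1, 80.4, 337.5, 200.4] world mm [484.3  40.4] [276.8 137.7] 78.8
row [11.8, -126.8, 18.3, -5.2, -0.4, 9.7]
```

View pics/w2.png

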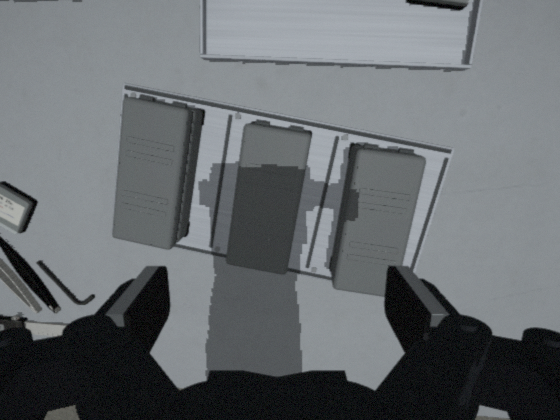

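```bash
python3 - <<'E'
from h import *
o=bot.get_obs()
for k,v in o.items(): print(k,np.round(v,3))
E
```

```text
clock 3.567
joint_pos [-0.013  0.205 -0.077  1.275  0.09   3.141]
joint_vel [ 0.    -0.008  0.015  0.017  0.001  0.   ]
tau [ 2.1000e-02 -3.5293e+01  2.5148e+01 -2.7800e-01  2.9100e-01 -0.0000e+00]
eef_pos [0.485 0.02  0.227]
tool_rot [ 0.999 -0.006  0.007 -0.045]
ft_force [-0.102  0.143  0.381]
ft_torque [-0.107  0.078  0.034]
grasp_force 0.0
grip_width 0.085
```

Joint 6 sits at its limit (3.141), so the tool has to turn by half a turn, which gives the same grasp.

Call:
{"api": "move_arm", "payload": {"deltas": [[1, 0, 0, 0, -2.6, -0.2, -3], [1, 0, 0, 0, -2.6, -0.2, -3], [1, 0, 0, 0, 0, 0, -6.8], [1, 0, 0, 0, 0, 0, -6.8], [1, 0, 0, 0, 0, 0, -6.8], [1, 0, 0, 0, 0, 0, -6.8], [1, 0, 0, 0, 0, 0, -6.8], [1, 0, 0, 0, 0, 0, -6.8], [1, 0, 0, 0, 0, 0, -6.8], [1, 0, 0, 0, 0, 0, -6.8]]}}

```text
clock: 4.4
eef_pos: [0.485, 0.0201, 0.2277]
tool_rot: [0.866, 0.5, 0.006, 0.004]
ft_force: [-0.1, 1.4, -1.4]
grip_width: 0.0854
grasp_force: 0.0
```

Call:
{"api": "move_arm", "payload": {"deltas": [[1, 0, 0, 0, 0, 0, -6.8], [1, 0, 0, 0, 0, 0, -6.8], [1, 0, 0, 0, 0, 0, -6.8], [1, 0, 0, 0, 0, 0, -6.8], [1, 0, 0, 0, 0, 0, -6.8], [1, 0, 0, 0, 0, 0, -6.8], [1, 0, 0, 0, 0, 0, -6.8], [1, 0, 0, 0, 0, 0, -6.8], [1, 0, 0, 0, 0, 0, -6.8], [1, 0, 0, 0, 0, 0, -6.8]]}}

```text
clock: 5.23
eef_pos: [0.485, 0.0201, 0.2277]
tool_rot: [0.438, 0.899, 0.002, 0.006]
ft_force: [0.4, 0.1, -0.4]
grip_width: 0.0857
grasp_force: 0.0
```

```bash
python3 - <<'E'
from h import *
o=bot.get_obs();print(o["clock"],o["eef_pos"],yaw(),o["joint_pos"][5])
plan([.498,.148,.20],np.pi-.17,10)
E
```

```text
5.2333 [0.48498065 0.02010849 0.22766196] 2.2347644966363553 0.9493232870433911
row [9.3, 8.9, 2.8, 0.0, 0.1, -4.2]
row [8.6, 9.5, 2.8, 0.0, 0.1, -4.2]
row [7.9, 10.2, 2.8, 0.0, 0.1, -4.2]
row [7.1, 10.7, 2.8, 0.0, 0.1, -4.2]
row [6.3, 11.2, 2.8, 0.0, 0.1, -4.2]
row [5.5, 11.6, 2.8, 0.0, 0.1, -4.2]
row [4.6, 12.0, 2.8, 0.0, 0.1, -4.2]
row [3.7, 12.3, 2.8, 0.0, 0.1, -4.2]
row [2.8, 12.6, 2.8, 0.0, 0.1, -4.2]
row [1.8, 12.7, 2.8, 0.0, 0.1, -4.2]
```

Call:
{"api": "move_arm", "payload": {"deltas": [[1, 9.3, 8.9, 2.8, 0, 0.1, -4.2], [1, 8.6, 9.5, 2.8, 0, 0.1, -4.2], [1, 8, 10, 2.8, 0, 0.1, -4.2], [1, 7, 11, 2.8, 0, 0.1, -4.2], [1, 6, 11, 2.8, 0, 0.1, -4.2], [1, 5.5, 11.6, 2.8, 0, 0.1, -4.2], [1, 4.6, 12, 2.8, 0, 0.1, -4.2], [1, 3.7, 12.3, 2.8, 0, 0.1, -4.2], [1, 2.8, 12.6, 2.8, 0, 0.1, -4.2], [1, 1.8, 12.7, 2.8, 0, 0.1, -4.2]]}}

```text
clock: 6.07
eef_pos: [0.4991, 0.1485, 0.2]
tool_rot: [0.088, 0.996, 0.004, -0.001]
ft_force: [0.3, 0.4, 0.4]
grip_width: 0.0852
grasp_force: 0.0
```

```bash
python3 - <<'E'
from h import *
o=bot.get_obs();print(o["clock"],o["eef_pos"],yaw()-np.pi)
see("w3")
E
```

```text
6.0667 [0.49908929 0.14845235 0.20004858] -0.1759084530730779
case 0.94 [240.5, 110.9, 77.3, 161.0] world mm [496. 152.] [ 57.6 130.6] 78.4
case 0.77 [0.0, 101.5, 97.5, 165.4] world mm [461.8 -23.1] [ 75. 141.] 68.5
case 0.73 [97.1, 104.1, 100.5, 164.4] world mm [474.7  53.2] [ 68.2 130.4] 80.1
case 0.58 [360.6, 303.6, 159.2, 81.6] world mm [654.1 220.4] [31.4 67.8] 88.6
```

View pics/w3.png

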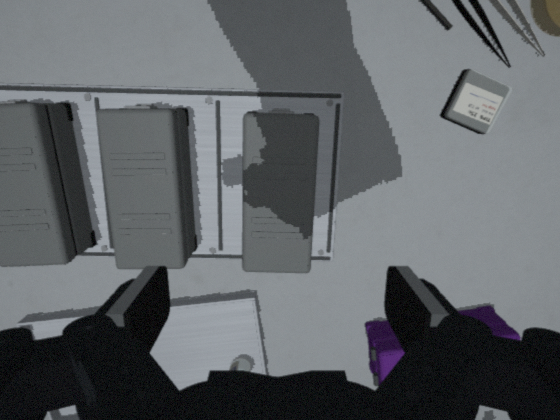

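Wrist view with the tool turned round: the left case is at (240..318, 111..272), centred near (497,150) mm with yaw −0.20. Descending to grasp it.

```bash
python3 - <<'E'
from h import *
plan([.497,.150,.028],np.pi-.2,1)
E
```

```text
row [1.5, -0.8, 171.6, 0.4, -0.2, 1.3]
```

Call:
{"api": "move_arm", "payload": {"deltas": [[1, 1.5, 0.5, 20, 0.4, -0.2, 1.3], [1, 0, 0, 25, 0, 0, 0], [1, 0, 0, 25, 0, 0, 0], [1, 0, 0, 25, 0, 0, 0], [1, 0, 0, 20, 0, 0, 0], [1, 0, 0, 15, 0, 0, 0]]}}

```text
clock: 6.67
eef_pos: [0.4966, 0.1477, 0.0683]
tool_rot: [0.102, 0.995, -0.001, -0.001]
ft_force: [-0.1, -0.1, 0.0]
grip_width: 0.0853
grasp_force: 0.0
```

```bash
python3 - <<'E'
from h import *
plan([.497,.150,.028],np.pi-.2,1)
see("w4")
E
```

```text
row [0.1, 2.4, 40.3, -0.1, -0.1, -0.3]
case 0.82 [211.2, 111.1, 145.8, 264.2] world mm [489.  151.5] [ 56.2 120.5] 78.2
case 0.73 [0.0, 109.9, 149.1, 231.6] world mm [461.9  66.9] [ 62.7 108.9] 66.9
```

Call:
{"api": "move_arm", "payload": {"deltas": [[1, 0, 2.5, 14, 0, 0, 0], [1, 0, 0, 14, 0, 0, 0], [1, 0, 0, 12, 0, 0, 0], [1, 0, 0, 0, 0, 0, 0], [0, 0, 0, 0, 0, 0, 0], [0, 0, 0, 0, 0, 0, 0], [0, 0, 0, 0, 0, 0, 0], [0, 0, 0, 0, 0, 0, 0], [0, 0, 0, 0, 0, 0, 0]]}}

```text
clock: 7.52
eef_pos: [0.4995, 0.1512, 0.0318]
tool_rot: [0.101, 0.995, 0.0, 0.002]
ft_force: [-0.4, -0.7, 5.9]
grip_width: 0.0573
grasp_force: 66.7
```

```bash
python3 - <<'E'
from h import *
o=bot.get_obs();print(*[(k,np.round(o[k],4)) for k in("clock","eef_pos","ft_force","ft_torque","grip_width","grasp_force")],yaw()-np.pi)
E
```

```text
('clock', np.float64(7.5167)) ('eef_pos', array([0.4995, 0.1512, 0.0318])) ('ft_force', array([-0.3506, -0.7322,  5.9284])) ('ft_torque', array([-0.3971,  0.1652, -0.0261])) ('grip_width', np.float64(0.0573)) ('grasp_force', np.float64(66.7431)) -0.20272873440988493
```

Call:
{"api": "move_arm", "payload": {"deltas": [[0, 0, 0, -10, 0, 0, 0], [0, 0, 0, -20, 0, 0, 0], [0, 0, 0, -30, 0, 0, 0], [0, 0, 0, -30, 0, 0, 0], [0, 0, 0, -30, 0, 0, 0], [0, 0, 0, -20, 0, 0, 0], [0, 0, 0, -10, 0, 0, 0], [0, 0, 0, 0, 0, 0, 0]]}}

```text
clock: 8.18
eef_pos: [0.4993, 0.1516, 0.1826]
tool_rot: [0.101, 0.995, 0.001, 0.002]
ft_force: [0.7, 0.4, -3.5]
grip_width: 0.0571
grasp_force: 65.7
```

Call:
{"api": "move_arm", "payload": {"deltas": [[0, 30, 0, 0, 0, 0, 0], [0, 30, 0, 0, 0, 0, 0], [0, -40, 0, 0, 0, 0, 0], [0, -40, 0, 0, 0, 0, 0], [0, -40, 0, 0, 0, 0, 0], [0, 40, 0, 0, 0, 0, 0], [0, 40, 0, 0, 0, 0, 0], [0, 40, 0, 0, 0, 0, 0], [0, -30, 0, 0, 0, 0, 0], [0, -30, 0, 0, 0, 0, 0]]}}

```text
clock: 9.02
eef_pos: [0.4865, 0.1495, 0.1733]
tool_rot: [0.099, 0.995, -0.004, -0.01]
ft_force: [2.0, 0.2, -2.7]
grip_width: 0.057
grasp_force: 72.2
```

```bash
cat >> h.py <<'E'
def st():
    o=bot.get_obs();print(*[(k,np.round(o[k],4).tolist()) for k in("clock","eef_pos","ft_force","ft_torque","grip_width")],round(yaw()%(2*np.pi)-np.pi,4))
    r=R.from_quat(o["tool_rot"]);print("torque in tool axes",r.inv().apply(o["ft_torque"]).round(4),"tool z",r.apply([0,0,1]).round(3))
E
python3 -c "
from h import *
st()"
```

```text
('clock', 9.0167) ('eef_pos', [0.4865, 0.1495, 0.1733]) ('ft_force', [1.9967, 0.1848, -2.7379]) ('ft_torque', [0.0546, -0.2864, -0.0384]) ('grip_width', 0.057) -0.1979
torque in tool axes [-0.1106 -0.2698  0.0388] tool z [-0.02  -0.005 -1.   ]
```

Call:
{"api": "move_arm", "payload": {"deltas": [[0, 38, 0, 0, 0, 0, 0], [0, 38, 0, 0, 0, 0, 0], [0, -38, 0, 0, 0, 0, 0], [0, -38, 0, 0, 0, 0, 0], [0, -38, 0, 0, 0, 0, 0], [0, -38, 0, 0, 0, 0, 0]]}}

```text
clock: 9.52
eef_pos: [0.5719, 0.1356, 0.1775]
tool_rot: [0.1, 0.995, -0.001, -0.002]
ft_force: [0.4, 1.5, -3.6]
grip_width: 0.0569
grasp_force: 73.5
```

Call:
{"api": "move_arm", "payload": {"deltas": [[0, 38, 0, 0, 0, 0, 0], [0, 38, 0, 0, 0, 0, 0], [0, 38, 0, 0, 0, 0, 0], [0, 38, 0, 0, 0, 0, 0]]}}

```text
clock: 9.85
eef_pos: [0.4206, 0.1657, 0.1759]
tool_rot: [0.102, 0.995, -0.002, -0.004]
ft_force: [1.0, 1.6, -3.8]
grip_width: 0.0569
grasp_force: 73.8
```

Call:
{"api": "move_arm", "payload": {"deltas": [[0, -38, 0, 0, 0, 0, 0], [0, -38, 0, 0, 0, 0, 0], [0, 0, 0, 0, 0, 7, 0], [0, 0, 0, 0, 0, 7, 0], [0, 0, 0, 0, 0, 0, 0], [0, 0, 0, 0, 0, 0, 0], [0, 0, 0, 0, 0, 0, 0], [0, 0, 0, 0, 0, -7, 0], [0, 0, 0, 0, 0, -7, 0], [0, 0, 0, 0, 0, 0, 0]]}}

```text
clock: 10.68
eef_pos: [0.4901, 0.1507, 0.1786]
tool_rot: [0.099, 0.995, -0.001, -0.001]
ft_force: [-2.8, -1.2, -5.4]
grip_width: 0.0572
grasp_force: 74.6
```

```bash
python3 -c "
from h import *
st();plan([.497,.15,.18],np.pi-.2,1)"
```

```text
('clock', 10.6833) ('eef_pos', [0.4901, 0.1507, 0.1786]) ('ft_force', [-2.7885, -1.1722, -5.3832]) ('ft_torque', [-0.0867, 0.3858, -0.0191]) ('grip_width', 0.0572) -0.1991
torque in tool axes [0.1613 0.361  0.0189] tool z [-0.003 -0.001 -1.   ]
row [-6.9, 0.7, -1.4, -0.1, -0.1, 0.1]
```

Call:
{"api": "move_arm", "payload": {"deltas": [[0, 0, 0, 0, 0, 0, 0], [0, 0, 0, 0, 0, 0, 0], [0, 0, 0, 0, 0, 0, 0]]}}

```text
clock: 10.93
eef_pos: [0.4997, 0.1516, 0.182]
tool_rot: [0.101, 0.995, 0.001, 0.002]
ft_force: [0.1, 0.7, -3.8]
grip_width: 0.0569
grasp_force: 74.8
```

```bash
python3 -c "
from h import *
st()"
```

```text
('clock', 10.9333) ('eef_pos', [0.4997, 0.1516, 0.182]) ('ft_force', [0.0556, 0.6563, -3.8313]) ('ft_torque', [0.0218, -0.0045, 0.027]) ('grip_width', 0.0569) -0.2022
torque in tool axes [-0.0224  0.0001 -0.0269] tool z [ 0.004  0.002 -1.   ]
```

Call:
{"api": "move_arm", "payload": {"deltas": [[0, 0, 0, 0, 0, -7, 0], [0, 0, 0, 0, 0, -7, 0], [0, 0, 0, 0, 0, 0, 0], [0, 0, 0, 0, 0, 0, 0], [0, 0, 0, 0, 0, 0, 0], [0, 0, 0, 0, 0, 7, 0], [0, 0, 0, 0, 0, 7, 0], [0, 0, 0, 0, 0, 0, 0], [0, 0, 0, 0, 0, 0, 0], [0, 0, 0, 0, 0, 0, 0]]}}

```text
clock: 11.77
eef_pos: [0.5003, 0.1511, 0.1805]
tool_rot: [0.102, 0.995, 0.0, 0.002]
ft_force: [-1.1, 0.1, -4.0]
grip_width: 0.0574
grasp_force: 74.7
```

```bash
python3 -c "
from h import *
st();plan([.4934,.1485,.18],np.pi-.2,1)"
```

```text
('clock', 11.7667) ('eef_pos', [0.5003, 0.1511, 0.1805]) ('ft_force', [-1.1264, 0.0705, -3.9576]) ('ft_torque', [-0.0569, 0.0165, -0.0466]) ('grip_width', 0.0574) -0.2035
torque in tool axes [0.0592 0.0046 0.0465] tool z [ 0.003  0.    -1.   ]
row [6.2, -3.9, 0.4, 0.1, 0.2, -0.2]
```

The left case shows no torque shift between the two tilts (a loose ball would give about 0.15 N m), so its ball is fast. Putting it back.

Call:
{"api": "move_arm", "payload": {"deltas": [[0, 3.5, -1.5, 15, 0, 0, 0], [0, 0, 0, 25, 0, 0, 0], [0, 0, 0, 30, 0, 0, 0], [0, 0, 0, 30, 0, 0, 0], [0, 0, 0, 20, 0, 0, 0], [0, 0, 0, 13, 0, 0, 0], [0, 0, 0, 8, 0, 0, 0], [0, 0, 0, 4, 0, 0, 0], [0, 0, 0, 0, 0, 0, 0]]}}

```text
clock: 12.52
eef_pos: [0.4944, 0.1506, 0.0354]
tool_rot: [0.101, 0.995, 0.0, 0.001]
ft_force: [0.3, 0.4, -3.5]
grip_width: 0.0572
grasp_force: 74.8
```

Call:
{"api": "move_arm", "payload": {"deltas": [[0, 0, -1, 3, 0, 0, 0], [0, 0, 0, 0.7, 0, 0, 0], [0, 0, 0, 0, 0, 0, 0]]}}

```text
clock: 12.77
eef_pos: [0.4956, 0.15, 0.0332]
tool_rot: [0.101, 0.995, 0.001, 0.002]
ft_force: [-1.9, -0.0, 3.1]
grip_width: 0.0568
grasp_force: 75.8
```

Call:
{"api": "move_arm", "payload": {"deltas": [[1, 0, 0, 0, 0, 0, 0], [1, 0, 0, 0, 0, 0, 0], [1, 0, 0, 0, 0, 0, 0], [1, 0, 0, 0, 0, 0, 0], [1, 0, 0, -10, 0, 0, 0], [1, 0, 0, -25, 0, 0, 0], [1, 0, 0, -30, 0, 0, 0], [1, 0, 0, -30, 0, 0, 0], [1, 0, 0, -30, 0, 0, 0], [1, 0, 0, -20, 0, 0, 0]]}}

```text
clock: 13.6
eef_pos: [0.4952, 0.1496, 0.1802]
tool_rot: [0.101, 0.995, 0.001, 0.002]
ft_force: [0.8, 0.3, 0.4]
grip_width: 0.0851
grasp_force: 0.0
```

```bash
python3 -c "
from h import *
st();plan([.477,.046,.18],np.pi-.16,6)"
```

```text
('clock', 13.6) ('eef_pos', [0.4952, 0.1496, 0.1802]) ('ft_force', [0.7573, 0.3072, 0.4279]) ('ft_torque', [0.0267, -0.0575, 0.0551]) ('grip_width', 0.0851) -0.2023
torque in tool axes [-0.0379 -0.0509 -0.055 ] tool z [ 0.005  0.001 -1.   ]
row [-0.5, -17.5, -0.0, 0.0, 0.0, -0.4]
row [-0.4, -17.5, 0.0, 0.0, 0.0, -0.4]
row [-0.3, -17.5, 0.0, 0.0, 0.0, -0.4]
row [-0.1, -17.5, 0.0, 0.0, 0.0, -0.4]
row [-0.0, -17.5, 0.0, 0.0, 0.0, -0.4]
row [0.1, -17.5, 0.0, 0.0, 0.0, -0.4]
```

Call:
{"api": "move_arm", "payload": {"deltas": [[1, 0, -17.5, 0, 0, 0, -0.4], [1, 0, -17.5, 0, 0, 0, -0.4], [1, 0, -17.5, 0, 0, 0, -0.4], [1, 0, -17.5, 0, 0, 0, -0.4], [1, 0, -17.5, 0, 0, 0, -0.4], [1, 0, -17.5, 0, 0, 0, -0.4], [1, 0, 0, 0, 0, 0, 0]]}}

```text
clock: 14.18
eef_pos: [0.4742, 0.0438, 0.177]
tool_rot: [0.082, 0.997, -0.001, 0.0]
ft_force: [-1.0, 0.2, -0.1]
grip_width: 0.0856
grasp_force: 0.0
```

```bash
python3 -c "
from h import *
st();see('w5');plan([.476,.045,.03],np.pi-.16,1)"
```

```text
('clock', 14.1833) ('eef_pos', [0.4742, 0.0438, 0.177]) ('ft_force', [-0.9554, 0.1881, -0.0843]) ('ft_torque', [0.0157, 0.0146, 0.0098]) ('grip_width', 0.0856) -0.1633
torque in tool axes [-0.0131  0.0169 -0.0098] tool z [ 0.001 -0.001 -1.   ]
case 0.94 [356.9, 115.7, 117.8, 178.6] world mm [493.3 144.2] [ 71.3 131.6] 78.4
case 0.85 [239.9, 110.5, 83.8, 178.9] world mm [474.4  48.1] [ 57.6 133. ] 80.4
case 0.82 [92.1, 105.7, 113.9, 179.8] world mm [455.6 -42.2] [ 69.3 131.6] 82.3
case 0.52 [491.3, 405.3, 17.1, 13.6] world mm [689.9 207.9] [17.3  7.5] 25.9
row [-1.0, -0.8, 147.0, 0.0, 0.1, -0.1]
```

View pics/w5.png

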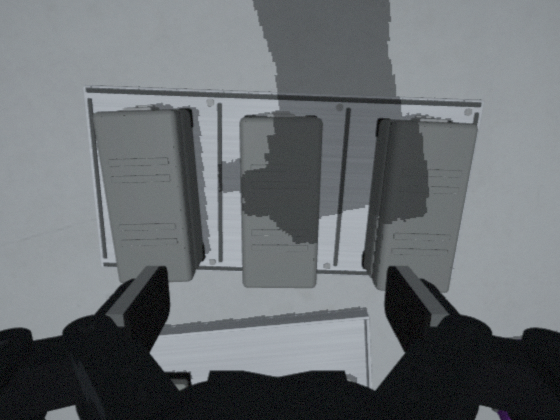

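The picture shows the left case back inside its bay (right in this view). The middle case is at (240..323, 111..289), centred near (476,46) mm with yaw −0.165.

Call:
{"api": "move_arm", "payload": {"deltas": [[1, -1.5, 1.5, 20, 0, 0, 0], [1, 0, 0, 30, 0, 0, 0], [1, 0, 0, 30, 0, 0, 0], [1, 0, 0, 25, 0, 0, 0], [1, 0, 0, 20, 0, 0, 0], [1, 0, 0, 13, 0, 0, 0], [1, 0, 0, 8, 0, 0, 0], [1, 0, 0, 0, 0, 0, 0]]}}

```text
clock: 14.95
eef_pos: [0.4756, 0.0481, 0.0288]
tool_rot: [0.08, 0.997, -0.0, -0.001]
ft_force: [0.3, 0.2, 0.2]
grip_width: 0.0853
grasp_force: 0.0
```

Call:
{"api": "move_arm", "payload": {"deltas": [[0, 0, 0, 0, 0, 0, 0], [0, 0, 0, 0, 0, 0, 0], [0, 0, 0, 0, 0, 0, 0], [0, 0, 0, 0, 0, 0, 0], [0, 0, 0, 0, 0, 0, 0]]}}

```text
clock: 15.37
eef_pos: [0.478, 0.0472, 0.0318]
tool_rot: [0.08, 0.997, -0.0, 0.002]
ft_force: [0.2, -1.0, 6.9]
grip_width: 0.0571
grasp_force: 66.7
```

Call:
{"api": "move_arm", "payload": {"deltas": [[0, 0, 0, -10, 0, 0, 0], [0, 0, 0, -20, 0, 0, 0], [0, 0, 0, -30, 0, 0, 0], [0, 0, 0, -30, 0, 0, 0], [0, 0, 0, -30, 0, 0, 0], [0, 0, 0, -20, 0, 0, 0], [0, 0, 0, -10, 0, 0, 0], [0, 0, 0, 0, 0, 0, 0]]}}

```text
clock: 16.03
eef_pos: [0.478, 0.0478, 0.183]
tool_rot: [0.08, 0.997, 0.001, 0.003]
ft_force: [0.8, 0.5, -4.7]
grip_width: 0.0574
grasp_force: 65.7
```

Call:
{"api": "move_arm", "payload": {"deltas": [[0, 38, 0, 0, 0, 0, 0], [0, 38, 0, 0, 0, 0, 0], [0, -38, 0, 0, 0, 0, 0], [0, -38, 0, 0, 0, 0, 0], [0, -38, 0, 0, 0, 0, 0], [0, -38, 0, 0, 0, 0, 0], [0, 38, 0, 0, 0, 0, 0], [0, 38, 0, 0, 0, 0, 0], [0, 38, 0, 0, 0, 0, 0], [0, 38, 0, 0, 0, 0, 0]]}}

```text
clock: 16.87
eef_pos: [0.3988, 0.0596, 0.1768]
tool_rot: [0.08, 0.997, -0.0, -0.003]
ft_force: [0.1, 0.4, -3.1]
grip_width: 0.0573
grasp_force: 65.5
```

Call:
{"api": "move_arm", "payload": {"deltas": [[0, -38, 0, 0, 0, 0, 0], [0, -38, 0, 0, 0, 0, 0], [0, -38, 0, 0, 0, 0, 0], [0, -38, 0, 0, 0, 0, 0], [0, 38, 0, 0, 0, 0, 0], [0, 38, 0, 0, 0, 0, 0], [0, 38, 0, 0, 0, 0, 0], [0, 38, 0, 0, 0, 0, 0], [0, -38, 0, 0, 0, 0, 0], [0, -38, 0, 0, 0, 0, 0]]}}

```text
clock: 17.7
eef_pos: [0.4606, 0.0468, 0.1735]
tool_rot: [0.079, 0.997, -0.002, -0.011]
ft_force: [4.5, 1.1, -2.0]
grip_width: 0.057
grasp_force: 65.6
```

Call:
{"api": "move_arm", "payload": {"deltas": [[0, 0, 0, 0, 0, 7, 0], [0, 0, 0, 0, 0, 7, 0], [0, 0, 0, 0, 0, 0, 0], [0, 0, 0, 0, 0, 0, 0], [0, 0, 0, 0, 0, 0, 0], [0, 0, 0, 0, 0, -7, 0], [0, 0, 0, 0, 0, -7, 0], [0, 0, 0, 0, 0, 0, 0], [0, 0, 0, 0, 0, 0, 0], [0, 0, 0, 0, 0, 0, 0]]}}

```text
clock: 18.53
eef_pos: [0.4763, 0.0478, 0.1825]
tool_rot: [0.08, 0.997, 0.001, 0.002]
ft_force: [1.6, 0.7, -4.9]
grip_width: 0.0573
grasp_force: 65.5
```

```bash
cat >> h.py <<'E'
def tq(n=6):
    t=[]
    for _ in range(n):
        o=bot.get_obs();t.append(R.from_quat(o["tool_rot"]).inv().apply(o["ft_torque"]));bot.camera("side")
    print("mean tool torque",np.mean(t,0).round(4),"sd",np.std(t,0).round(4))
E
python3 -c "
from h import *
st();tq()"
```

```text
('clock', 18.5333) ('eef_pos', [0.4763, 0.0478, 0.1825]) ('ft_force', [1.6076, 0.7383, -4.911]) ('ft_torque', [0.0444, 0.0075, 0.0105]) ('grip_width', 0.0573) -0.1597
torque in tool axes [-0.0427  0.0145 -0.0103] tool z [ 0.004  0.001 -1.   ]
mean tool torque [ 0.0011  0.0009 -0.0226] sd [0.0235 0.0281 0.0305]
```

Call:
{"api": "move_arm", "payload": {"deltas": [[0, 0, 0, 0, 0, -7, 0], [0, 0, 0, 0, 0, -7, 0], [0, 0, 0, 0, 0, 0, 0], [0, 0, 0, 0, 0, 0, 0], [0, 0, 0, 0, 0, 0, 0], [0, 0, 0, 0, 0, 7, 0], [0, 0, 0, 0, 0, 7, 0], [0, 0, 0, 0, 0, 0, 0], [0, 0, 0, 0, 0, 0, 0], [0, 0, 0, 0, 0, 0, 0]]}}

```text
clock: 19.67
eef_pos: [0.4783, 0.0473, 0.1804]
tool_rot: [0.08, 0.997, 0.0, 0.001]
ft_force: [-0.6, -0.6, -4.1]
grip_width: 0.0572
grasp_force: 65.6
```

```bash
python3 -c "
from h import *
st();tq();plan([.4765,.047,.18],np.pi-.17,1)"
```

```text
('clock', 19.6667) ('eef_pos', [0.4783, 0.0473, 0.1804]) ('ft_force', [-0.5983, -0.5523, -4.1048]) ('ft_torque', [0.0347, 0.0661, -0.0036]) ('grip_width', 0.0572) -0.161
torque in tool axes [-0.0236  0.0708  0.0037] tool z [ 0.002  0.    -1.   ]
mean tool torque [-0.0026  0.0312  0.005 ] sd [0.0217 0.0318 0.0177]
row [-0.4, -0.5, 1.2, 0.0, 0.1, 0.6]
```

The middle case shifts by only about 0.03 N m, which is within noise, so its ball is fast too. Putting it back.

Call:
{"api": "move_arm", "payload": {"deltas": [[0, 3, -1, 15, 0, 0, 1], [0, 0, 0, 25, 0, 0, 0], [0, 0, 0, 30, 0, 0, 0], [0, 0, 0, 30, 0, 0, 0], [0, 0, 0, 20, 0, 0, 0], [0, 0, 0, 13, 0, 0, 0], [0, 0, 0, 8, 0, 0, 0], [0, 0, 0, 4, 0, 0, 0], [0, 0, 0, 0, 0, 0, 0]]}}

```text
clock: 20.72
eef_pos: [0.4734, 0.047, 0.0353]
tool_rot: [0.089, 0.996, 0.0, 0.0]
ft_force: [-0.3, -0.2, -4.0]
grip_width: 0.0572
grasp_force: 65.6
```

Call:
{"api": "move_arm", "payload": {"deltas": [[0, 0, -1, 3, 0, 0, 0], [0, 0, 0, 0.7, 0, 0, 0], [0, 0, 0, 0, 0, 0, 0]]}}

```text
clock: 20.97
eef_pos: [0.474, 0.046, 0.0323]
tool_rot: [0.089, 0.996, 0.0, 0.001]
ft_force: [0.4, 0.9, -4.4]
grip_width: 0.0574
grasp_force: 65.6
```

Call:
{"api": "move_arm", "payload": {"deltas": [[1, 0, 0, 0, 0, 0, 0], [1, 0, 0, 0, 0, 0, 0], [1, 0, 0, 0, 0, 0, 0], [1, 0, 0, 0, 0, 0, 0], [1, 0, 0, -10, 0, 0, 0], [1, 0, 0, -25, 0, 0, 0], [1, 0, 0, -30, 0, 0, 0], [1, 0, 0, -30, 0, 0, 0], [1, 0, 0, -30, 0, 0, 0], [1, 0, 0, -20, 0, 0, 0]]}}

```text
clock: 21.8
eef_pos: [0.4744, 0.0461, 0.1799]
tool_rot: [0.089, 0.996, 0.0, 0.002]
ft_force: [1.5, -0.8, -0.3]
grip_width: 0.0854
grasp_force: 0.0
```

Call:
{"api": "move_arm", "payload": {"deltas": [[1, 3, -16, 0, 0, 0, -0.7], [1, 3, -16, 0, 0, 0, -0.7], [1, 2, -16, 0, 0, 0, -0.7], [1, 2, -16, 0, 0, 0, -0.7], [1, 1, -16, 0, 0, 0, -0.7], [1, 1, -16, 0, 0, 0, -0.7], [1, 0, 0, 0, 0, 0, 0]]}}

```text
clock: 22.38
eef_pos: [0.4469, -0.0491, 0.1769]
tool_rot: [0.054, 0.999, -0.0, 0.001]
ft_force: [0.3, 0.3, 0.6]
grip_width: 0.0852
grasp_force: 0.0
```

```bash
python3 -c "
from h import *
st();see('w6');plan([.457,-.0495,.03],np.pi-.125,1)"
```

```text
('clock', 22.3833) ('eef_pos', [0.4469, -0.0491, 0.1769]) ('ft_force', [0.2764, 0.2561, 0.5907]) ('ft_torque', [-0.001, 0.0347, 0.0094]) ('grip_width', 0.0852) -0.1072
torque in tool axes [ 0.0047  0.0343 -0.0094] tool z [ 0.001 -0.001 -1.   ]
case 0.9 [459.9, 142.9, 97.4, 176.2] world mm [492.9 120.6] [149.   75.9] 5.8
case 0.76 [346.1, 128.0, 119.3, 175.5] world mm [468.7  41. ] [ 69.2 132.5] 79.4
case 0.71 [238.7, 123.8, 79.8, 175.1] world mm [453.1 -49.2] [ 57.3 132.5] 82.4
row [-9.6, -1.2, 146.8, 0.0, 0.1, 1.1]
```

View pics/w6.png

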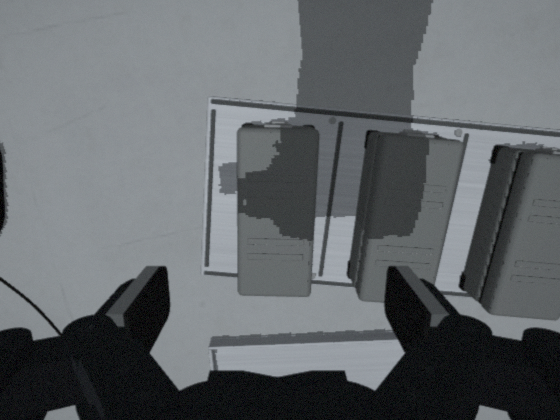

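The middle case is back in its bay. The right one is at (238..318, 124..298), centred near (455,−50) mm with yaw −0.13. I'll use a slightly reduced opening for clearance.

Call:
{"api": "move_arm", "payload": {"deltas": [[0.9, -4.5, -0.5, 10, 0, 0, 0.7], [0.9, -4.5, -0.5, 20, 0, 0, 0.7], [0.9, 0, 0, 30, 0, 0, 0], [0.9, 0, 0, 25, 0, 0, 0], [0.9, 0, 0, 20, 0, 0, 0], [0.9, 0, 0, 0, 0, 0, 0]]}}

```text
clock: 22.98
eef_pos: [0.4529, -0.0478, 0.0671]
tool_rot: [0.064, 0.998, 0.0, -0.004]
ft_force: [-0.1, 0.0, -0.1]
grip_width: 0.0768
grasp_force: 0.0
```

```bash
python3 -c "
from h import *
st();plan([.456,-.051,.03],np.pi-.13,1)"
```

```text
('clock', 22.9833) ('eef_pos', [0.4529, -0.0478, 0.0671]) ('ft_force', [-0.0977, 0.0141, -0.0987]) ('ft_torque', [-0.001, 0.0809, -0.0497]) ('grip_width', 0.0768) -0.128
torque in tool axes [0.0109 0.0801 0.0498] tool z [-0.008  0.001 -1.   ]
row [-3.8, -2.7, 37.1, 0.0, -0.5, 0.1]
```

Call:
{"api": "move_arm", "payload": {"deltas": [[0.9, -2, -2.5, 15, 0, 0, 0], [0.9, 0, 0, 13, 0, 0, 0], [0.9, 0, 0, 9, 0, 0, 0], [0.9, 0, 0, 0, 0, 0, 0], [0, 0, 0, 0, 0, 0, 0], [0, 0, 0, 0, 0, 0, 0], [0, 0, 0, 0, 0, 0, 0], [0, 0, 0, 0, 0, 0, 0], [0, 0, 0, 0, 0, 0, 0]]}}

```text
clock: 23.73
eef_pos: [0.4588, -0.0517, 0.0356]
tool_rot: [0.064, 0.998, 0.0, 0.001]
ft_force: [0.5, 2.0, 4.2]
grip_width: 0.057
grasp_force: 66.1
```

Call:
{"api": "move_arm", "payload": {"deltas": [[0, 0, 0, -10, 0, 0, 0], [0, 0, 0, -20, 0, 0, 0], [0, 0, 0, -30, 0, 0, 0], [0, 0, 0, -30, 0, 0, 0], [0, 0, 0, -30, 0, 0, 0], [0, 0, 0, -20, 0, 0, 0], [0, 0, 0, -10, 0, 0, 0], [0, 0, 0, 0, 0, 0, 0]]}}

```text
clock: 24.4
eef_pos: [0.4591, -0.0522, 0.1869]
tool_rot: [0.065, 0.998, -0.0, 0.003]
ft_force: [0.6, 0.9, -4.3]
grip_width: 0.0572
grasp_force: 65.5
```

Call:
{"api": "move_arm", "payload": {"deltas": [[0, 38, 0, 0, 0, 0, 0], [0, 38, 0, 0, 0, 0, 0], [0, -38, 0, 0, 0, 0, 0], [0, -38, 0, 0, 0, 0, 0], [0, -38, 0, 0, 0, 0, 0], [0, -38, 0, 0, 0, 0, 0], [0, 38, 0, 0, 0, 0, 0], [0, 38, 0, 0, 0, 0, 0], [0, 38, 0, 0, 0, 0, 0], [0, 38, 0, 0, 0, 0, 0]]}}

```text
clock: 25.23
eef_pos: [0.3796, -0.0419, 0.181]
tool_rot: [0.065, 0.998, 0.0, -0.004]
ft_force: [-0.2, -1.7, -3.5]
grip_width: 0.0574
grasp_force: 65.4
```

Call:
{"api": "move_arm", "payload": {"deltas": [[0, -38, 0, 0, 0, 0, 0], [0, -38, 0, 0, 0, 0, 0], [0, -38, 0, 0, 0, 0, 0], [0, -38, 0, 0, 0, 0, 0], [0, 38, 0, 0, 0, 0, 0], [0, 38, 0, 0, 0, 0, 0], [0, 38, 0, 0, 0, 0, 0], [0, 38, 0, 0, 0, 0, 0], [0, -38, 0, 0, 0, 0, 0], [0, -38, 0, 0, 0, 0, 0]]}}

```text
clock: 26.07
eef_pos: [0.4406, -0.0501, 0.1774]
tool_rot: [0.064, 0.998, 0.0, -0.012]
ft_force: [4.4, -1.7, -2.5]
grip_width: 0.0572
grasp_force: 65.4
```

Call:
{"api": "move_arm", "payload": {"deltas": [[0, 0, 0, 0, 0, 7, 0], [0, 0, 0, 0, 0, 7, 0], [0, 0, 0, 0, 0, 0, 0], [0, 0, 0, 0, 0, 0, 0], [0, 0, 0, 0, 0, 0, 0], [0, 0, 0, 0, 0, -7, 0], [0, 0, 0, 0, 0, -7, 0], [0, 0, 0, 0, 0, 0, 0], [0, 0, 0, 0, 0, 0, 0], [0, 0, 0, 0, 0, 0, 0]]}}

```text
clock: 26.9
eef_pos: [0.4575, -0.0518, 0.1867]
tool_rot: [0.064, 0.998, -0.0, 0.002]
ft_force: [0.6, 0.3, -3.8]
grip_width: 0.0573
grasp_force: 65.5
```

```bash
python3 -c "
from h import *
st();tq()"
```

```text
('clock', 26.9) ('eef_pos', [0.4575, -0.0518, 0.1867]) ('ft_force', [0.5666, 0.3316, -3.8427]) ('ft_torque', [0.0051, -0.072, -0.0433]) ('grip_width', 0.0573) -0.1289
torque in tool axes [-0.0141 -0.0707  0.0434] tool z [ 0.004 -0.    -1.   ]
mean tool torque [ 0.0143 -0.0363  0.0127] sd [0.0311 0.0332 0.021 ]
```

Call:
{"api": "move_arm", "payload": {"deltas": [[0, 0, 0, 0, 0, -7, 0], [0, 0, 0, 0, 0, -7, 0], [0, 0, 0, 0, 0, 0, 0], [0, 0, 0, 0, 0, 0, 0], [0, 0, 0, 0, 0, 0, 0], [0, 0, 0, 0, 0, 7, 0], [0, 0, 0, 0, 0, 7, 0], [0, 0, 0, 0, 0, 0, 0], [0, 0, 0, 0, 0, 0, 0], [0, 0, 0, 0, 0, 0, 0]]}}

```text
clock: 28.03
eef_pos: [0.4597, -0.0521, 0.1847]
tool_rot: [0.064, 0.998, -0.0, 0.001]
ft_force: [-1.0, -0.9, -4.1]
grip_width: 0.0567
grasp_force: 65.5
```

```bash
python3 -c "
from h import *
st();tq()"
```

```text
('clock', 28.0333) ('eef_pos', [0.4597, -0.0521, 0.1847]) ('ft_force', [-1.001, -0.8828, -4.1221]) ('ft_torque', [0.0056, -0.0118, -0.0078]) ('grip_width', 0.0567) -0.129
torque in tool axes [-0.007  -0.0109  0.0078] tool z [ 0.002 -0.    -1.   ]
mean tool torque [-0.0162  0.0194 -0.006 ] sd [0.0245 0.0256 0.0228]
```

The level readings are inconclusive (0.055 ± 0.02, and residual tilt lets the ball creep). I'll measure with the case held tilted both ways at two angles: a loose ball adds a constant offset of about 0.15 N m to the torque difference.

```bash
cat >> h.py <<'E'
def ta(n=12):
    t=[];a=[]
    for _ in range(n):
        o=bot.get_obs();r=R.from_quat(o["tool_rot"]);t.append(r.inv().apply(o["ft_torque"]));a.append(-r.as_matrix()[2,0]);bot.camera("side")
    print(round(o["clock"],2),"sin tilt",np.mean(a).round(4),"tool torque",np.mean(t,0).round(4),"sd",np.std(t,0).round(3))
E
```

Call:
{"api": "move_arm", "payload": {"deltas": [[0, 0, 0, 0, 0, 7, 0], [0, 0, 0, 0, 0, 7, 0], [0, 0, 0, 0, 0, 0, 0], [0, 0, 0, 0, 0, 0, 0], [0, 0, 0, 0, 0, 0, 0], [0, 0, 0, 0, 0, 0, 0], [0, 0, 0, 0, 0, 0, 0]]}}

```text
clock: 28.92
eef_pos: [0.4575, -0.0518, 0.1863]
tool_rot: [0.064, 0.991, 0.008, -0.119]
ft_force: [0.0, -0.2, -3.9]
grip_width: 0.0572
grasp_force: 65.6
```

```bash
python3 -c "
from h import *
ta()"
```

```text
29.47 sin tilt -0.2393 tool torque [-0.0014 -0.4389 -0.0006] sd [0.036 0.033 0.021]
```

Call:
{"api": "move_arm", "payload": {"deltas": [[0, 0, 0, 0, 0, -3, 0], [0, 0, 0, 0, 0, -4, 0], [0, 0, 0, 0, 0, -3, 0], [0, 0, 0, 0, 0, 0, 0], [0, 0, 0, 0, 0, 0, 0], [0, 0, 0, 0, 0, 0, 0]]}}

```text
clock: 30.02
eef_pos: [0.458, -0.0519, 0.1847]
tool_rot: [0.064, 0.997, 0.002, -0.035]
ft_force: [0.0, -0.5, -4.0]
grip_width: 0.0572
grasp_force: 65.7
```

```bash
python3 -c "
from h import *
ta()"
```

```text
30.57 sin tilt -0.0699 tool torque [-0.0121 -0.1459  0.0113] sd [0.027 0.026 0.034]
```

Call:
{"api": "move_arm", "payload": {"deltas": [[0, 0, 0, 0, 0, -6, 0], [0, 0, 0, 0, 0, -6, 0], [0, 0, 0, 0, 0, -6, 0], [0, 0, 0, 0, 0, 0, 0], [0, 0, 0, 0, 0, 0, 0], [0, 0, 0, 0, 0, 0, 0], [0, 0, 0, 0, 0, 0, 0], [0, 0, 0, 0, 0, 0, 0]]}}

```text
clock: 31.28
eef_pos: [0.4601, -0.0521, 0.1857]
tool_rot: [0.064, 0.99, -0.008, 0.123]
ft_force: [-0.2, 0.0, -4.2]
grip_width: 0.057
grasp_force: 65.5
```

```bash
python3 -c "
from h import *
ta()"
```

```text
31.83 sin tilt 0.2424 tool torque [-0.0135  0.448   0.0018] sd [0.028 0.035 0.032]
```

Call:
{"api": "move_arm", "payload": {"deltas": [[0, 0, 0, 0, 0, 3, 0], [0, 0, 0, 0, 0, 4, 0], [0, 0, 0, 0, 0, 3, 0], [0, 0, 0, 0, 0, 0, 0], [0, 0, 0, 0, 0, 0, 0], [0, 0, 0, 0, 0, 0, 0]]}}

```text
clock: 32.38
eef_pos: [0.4574, -0.0518, 0.1842]
tool_rot: [0.064, 0.997, -0.002, 0.035]
ft_force: [-0.1, -0.0, -4.0]
grip_width: 0.0577
grasp_force: 65.6
```

```bash
python3 -c "
from h import *
ta()"
```

```text
32.93 sin tilt 0.0708 tool torque [0.0013 0.1322 0.0032] sd [0.03  0.031 0.029]
```

With the right case tilted, the torque is proportional to the tilt (intercept about +0.01 against −0.08 expected for a loose ball), so it is fast as well. The left case only had single noisy readings while nearly level, so it needs the better test. Returning the right case first.

Call:
{"api": "move_arm", "payload": {"deltas": [[0, 3, -3, 10, 0, 2, 1.2], [0, 0, -3, 25, 0, 2, 1.2], [0, 0, 0, 30, 0, 0, 0], [0, 0, 0, 30, 0, 0, 0], [0, 0, 0, 20, 0, 0, 0], [0, 0, 0, 15, 0, 0, 0], [0, 0, 0, 8, 0, 0, 0], [0, 0, 0, 4, 0, 0, 0], [0, 0, 0, 0, 0, 0, 0]]}}

```text
clock: 33.73
eef_pos: [0.4557, -0.0574, 0.042]
tool_rot: [0.085, 0.996, 0.001, 0.0]
ft_force: [-0.0, -0.2, -4.3]
grip_width: 0.0571
grasp_force: 65.5
```

```bash
python3 -c "
from h import *
st();plan([.4555,-.0575,.036],np.pi-.165,1)"
```

```text
('clock', 33.7333) ('eef_pos', [0.4557, -0.0574, 0.042]) ('ft_force', [-0.0297, -0.1743, -4.2657]) ('ft_torque', [0.0127, 0.0135, 0.0066]) ('grip_width', 0.0571) -0.1707
torque in tool axes [-0.0102  0.0154 -0.0066] tool z [ 0.     0.002 -1.   ]
row [0.2, -0.1, 6.0, 0.1, -0.0, -0.3]
```

Call:
{"api": "move_arm", "payload": {"deltas": [[0, 0, 0, 4, 0, 0, 0], [0, 0, 0, 2, 0, 0, 0], [0, 0, 0, 0, 0, 0, 0], [1, 0, 0, 0, 0, 0, 0], [1, 0, 0, 0, 0, 0, 0], [1, 0, 0, 0, 0, 0, 0], [1, 0, 0, 0, 0, 0, 0]]}}

```text
clock: 34.32
eef_pos: [0.4565, -0.0575, 0.0371]
tool_rot: [0.085, 0.996, 0.001, 0.001]
ft_force: [0.2, -0.7, 0.1]
grip_width: 0.0853
grasp_force: 0.0
```

Call:
{"api": "move_arm", "payload": {"deltas": [[1, 0, 0, -10, 0, 0, 0], [1, 0, 0, -25, 0, 0, 0], [1, 0, 0, -30, 0, 0, 0], [1, 0, 0, -30, 0, 0, 0], [1, 0, 0, -20, 0, 0, 0], [1, 0, 15, 0, 0, 0, 0], [1, 0, 25, 0, 0, 0, 0.5], [1, 0, 30, 0, 0, 0, 0.5], [1, 0, 30, 0, 0, 0, 0.5], [1, 0, 30, 0, 0, 0, 0]]}}

```text
clock: 35.15
eef_pos: [0.4795, 0.0713, 0.1522]
tool_rot: [0.099, 0.995, 0.001, 0.001]
ft_force: [0.7, -0.2, 0.7]
grip_width: 0.0853
grasp_force: 0.0
```

Call:
{"api": "move_arm", "payload": {"deltas": [[1, 0, 30, 0, 0, 0, 0], [1, 0, 25, 0, 0, 0, 0], [1, 0, 15, 0, 0, 0, 0], [1, 0, 8, 0, 0, 0, 0], [1, 0, 0, 0, 0, 0, 0]]}}

```text
clock: 35.57
eef_pos: [0.4948, 0.1481, 0.1519]
tool_rot: [0.097, 0.995, 0.001, 0.001]
ft_force: [-0.5, -0.5, 0.9]
grip_width: 0.0853
grasp_force: 0.0
```

```bash
python3 -c "
from h import *
st();plan([.496,.150,.030],np.pi-.202,1);see('w7')"
```

```text
('clock', 35.5667) ('eef_pos', [0.4948, 0.1481, 0.1519]) ('ft_force', [-0.4932, -0.546, 0.8598]) ('ft_torque', [0.0067, -0.0366, -0.053]) ('grip_width', 0.0853) -0.1946
torque in tool axes [-0.0136 -0.0347  0.0529] tool z [ 0.001  0.002 -1.   ]
row [-0.7, 1.8, 121.9, 0.1, 0.1, 0.4]
case 0.95 [61.2, 103.2, 128.5, 198.7] world mm [470.6  52. ] [ 70.7 131.4] 79.4
case 0.68 [233.1, 111.2, 91.2, 193.7] world mm [493.  147.7] [ 57.  132.2] 78.2
case 0.67 [378.3, 330.9, 143.7, 85.2] world mm [683.3 280.1] [26.3 12.4] 78.6
case 0.59 [3.7, 112.5, 60.6, 190.2] world mm [462.6 -11.3] [ 42.3 134.1] 67.2
```

Call:
{"api": "move_arm", "payload": {"deltas": [[1, 0, 1, 20, 0, 0, 0.4], [1, 0, 0, 30, 0, 0, 0], [1, 0, 0, 30, 0, 0, 0], [1, 0, 0, 20, 0, 0, 0], [1, 0, 0, 14, 0, 0, 0], [1, 0, 0, 6, 0, 0, 0], [1, 0, 0, 0, 0, 0, 0]]}}

```text
clock: 36.25
eef_pos: [0.4935, 0.1463, 0.0304]
tool_rot: [0.103, 0.995, 0.0, -0.001]
ft_force: [-0.0, -1.2, -0.2]
grip_width: 0.085
grasp_force: 0.0
```

Call:
{"api": "move_arm", "payload": {"deltas": [[0, 0, 0, 0, 0, 0, 0], [0, 0, 0, 0, 0, 0, 0], [0, 0, 0, 0, 0, 0, 0], [0, 0, 0, 0, 0, 0, 0], [0, 0, 0, 0, 0, 0, 0]]}}

```text
clock: 36.67
eef_pos: [0.4965, 0.1486, 0.0337]
tool_rot: [0.102, 0.995, 0.002, 0.002]
ft_force: [-0.3, 0.3, 7.1]
grip_width: 0.0574
grasp_force: 65.8
```

Call:
{"api": "move_arm", "payload": {"deltas": [[0, 0, 0, -10, 0, 0, 0], [0, 0, 0, -20, 0, 0, 0], [0, 0, 0, -30, 0, 0, 0], [0, 0, 0, -30, 0, 0, 0], [0, 0, 0, -30, 0, 0, 0], [0, 0, 0, -20, 0, 3, 0], [0, 0, 0, -10, 0, 7, 0], [0, 0, 0, 0, 0, 4, 0], [0, 0, 0, 0, 0, 0, 0], [0, 0, 0, 0, 0, 0, 0]]}}

```text
clock: 37.5
eef_pos: [0.4952, 0.1469, 0.1803]
tool_rot: [0.101, 0.987, 0.012, -0.122]
ft_force: [-0.1, -0.1, -3.9]
grip_width: 0.0569
grasp_force: 65.3
```

Call:
{"api": "move_arm", "payload": {"deltas": [[0, 0, 0, 0, 0, 0, 0], [0, 0, 0, 0, 0, -3, 0], [0, 0, 0, 0, 0, -4, 0], [0, 0, 0, 0, 0, -3, 0], [0, 0, 0, 0, 0, 0, 0], [0, 0, 0, 0, 0, 0, 0], [0, 0, 0, 0, 0, 0, 0]]}}

```text
clock: 38.08
eef_pos: [0.4946, 0.1477, 0.1821]
tool_rot: [0.101, 0.994, 0.004, -0.035]
ft_force: [0.3, 0.1, -4.3]
grip_width: 0.0568
grasp_force: 65.5
```

```bash
python3 -c "
from h import *
st();ta()"
```

```text
('clock', 38.0833) ('eef_pos', [0.4946, 0.1477, 0.1821]) ('ft_force', [0.31, 0.1201, -4.2856]) ('ft_torque', [-0.0309, -0.089, 0.0087]) ('grip_width', 0.0568) -0.2032
torque in tool axes [ 0.0128 -0.0934 -0.008 ] tool z [-0.068  0.016 -0.998]
38.63 sin tilt -0.0698 tool torque [ 0.0039 -0.0544 -0.0112] sd [0.028 0.038 0.027]
```

Call:
{"api": "move_arm", "payload": {"deltas": [[0, 0, 0, 0, 0, -6, 0], [0, 0, 0, 0, 0, -6, 0], [0, 0, 0, 0, 0, -6, 0], [0, 0, 0, 0, 0, 0, 0], [0, 0, 0, 0, 0, 0, 0], [0, 0, 0, 0, 0, 3, 0], [0, 0, 0, 0, 0, 4, 0], [0, 0, 0, 0, 0, 3, 0], [0, 0, 0, 0, 0, 0, 0], [0, 0, 0, 0, 0, 0, 0]]}}

```text
clock: 39.52
eef_pos: [0.4979, 0.1474, 0.1823]
tool_rot: [0.103, 0.994, -0.002, 0.036]
ft_force: [-0.1, 0.1, -5.0]
grip_width: 0.0572
grasp_force: 68.5
```

```bash
python3 -c "
from h import *
st();ta()"
```

```text
('clock', 39.5167) ('eef_pos', [0.4979, 0.1474, 0.1823]) ('ft_force', [-0.0663, 0.1153, -5.0369]) ('ft_torque', [-0.0233, 0.1137, -0.0455]) ('grip_width', 0.0572) -0.2058
torque in tool axes [0.0492 0.1064 0.0423] tool z [ 0.071 -0.012 -0.997]
40.07 sin tilt 0.0706 tool torque [0.0103 0.0741 0.0143] sd [0.034 0.031 0.037]
```

The left case gives 0.064 N m at ±4°, against 0.139 for a fast ball and about 0.05 predicted for a loose one. I'll confirm at the larger tilt.

Call:
{"api": "move_arm", "payload": {"deltas": [[0, 0, 0, 0, 0, -5, 0], [0, 0, 0, 0, 0, -5, 0], [0, 0, 0, 0, 0, 0, 0], [0, 0, 0, 0, 0, 0, 0], [0, 0, 0, 0, 0, 0, 0], [0, 0, 0, 0, 0, 0, 0], [0, 0, 0, 0, 0, 0, 0]]}}

```text
clock: 40.7
eef_pos: [0.4966, 0.1477, 0.1824]
tool_rot: [0.102, 0.987, -0.011, 0.122]
ft_force: [0.1, 0.1, -4.4]
grip_width: 0.0569
grasp_force: 68.6
```

```bash
python3 -c "
from h import *
ta();plan([.657,-.012,.22],np.pi-.2,10)"
```

```text
41.25 sin tilt 0.2423 tool torque [ 0.0103  0.3973 -0.0028] sd [0.025 0.037 0.034]
row [-19.4, -12.3, 0.9, 0.0, 1.4, -0.0]
row [-19.5, -12.3, 0.4, 0.0, 1.4, -0.0]
row [-19.5, -12.4, -0.1, 0.0, 1.4, -0.0]
row [-19.4, -12.4, -0.5, 0.0, 1.4, -0.0]
row [-19.4, -12.4, -1.0, 0.0, 1.4, -0.0]
row [-19.4, -12.4, -1.5, 0.0, 1.4, -0.0]
row [-19.3, -12.4, -2.0, 0.0, 1.4, -0.0]
row [-19.3, -12.4, -2.4, 0.0, 1.4, -0.0]
row [-19.2, -12.4, -2.9, 0.0, 1.4, -0.0]
row [-19.1, -12.4, -3.4, 0.0, 1.4, -0.0]
```

The fit gives slope 1.94 and intercept −0.07, as predicted for a loose ball (−0.077). The left case rattles. Presenting it level over the tray.

Call:
{"api": "move_arm", "payload": {"deltas": [[0, -10, -7, 0, 0, 2, 0], [0, -18, -12, 0, 0, 2, 0], [0, -22, -14, 0, 0, 2, 0], [0, -22, -14, -1, 0, 2, 0], [0, -22, -14, -2, 0, 2, 0], [0, -22, -14, -2, 0, 2, 0], [0, -22, -14, -2, 0, 2, 0], [0, -20, -13, -2, 0, 0, 0], [0, -15, -10, 0, 0, 0, 0], [0, -10, -7, 0, 0, 0, 0]]}}

```text
clock: 42.13
eef_pos: [0.6502, -0.0077, 0.2076]
tool_rot: [0.103, 0.995, 0.0, 0.001]
ft_force: [-0.3, -1.1, -4.5]
grip_width: 0.0569
grasp_force: 68.5
```

Call:
{"api": "move_arm", "payload": {"deltas": [[0, -5, -3, 0, 0, 0, 0], [0, 0, 0, 0, 0, 0, 0], [0, 0, 0, 0, 0, 0, 0]]}}

```text
clock: 42.38
eef_pos: [0.6523, -0.0094, 0.2078]
tool_rot: [0.102, 0.995, 0.001, -0.0]
ft_force: [-0.2, -0.0, -3.2]
grip_width: 0.0571
grasp_force: 68.5
```

```bash
python3 - <<'E'
from h import *
st();plan([.660,-.0135,.20],np.pi-.2,1)
a=bot.camera("side");b=bot.camera("top")
for d in bot.outline_of("case_a","top"): print(round(d["conf"],2),d["rect"])
cv2.imwrite("pics/f1.png",np.hstack([cv2.resize(a[100:300,150:400],(400,320)),cv2.resize(b[120:320,130:380],(400,320))]))
E
```

```text
('clock', 42.3833) ('eef_pos', [0.6523, -0.0094, 0.2078]) ('ft_force', [-0.2372, -0.0211, -3.1828]) ('ft_torque', [0.0346, 0.0418, 0.0448]) ('grip_width', 0.0571) -0.204
torque in tool axes [-0.0254  0.048  -0.0447] tool z [-0.     0.002 -1.   ]
row [-8.4, -2.5, 7.8, 0.1, -0.0, -0.2]
0.74 [132.1, 144.3, 59.5, 31.2]
0.48 [184.2, 203.0, 31.6, 68.7]
```

View pics/f1.png

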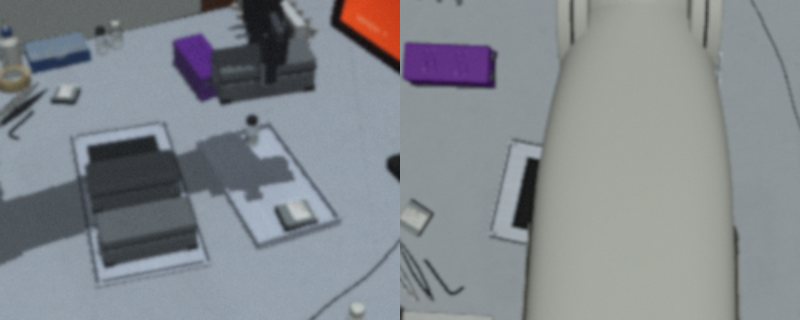

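The side view shows the case held level with the vial and chip box untouched in the tray. The middle and right cases stand in their bays, and the left bay's pad is empty. One small centring move, then hand in.

Call:
{"api": "move_arm", "payload": {"deltas": [[0, -4, -1.5, 2, 0, 0, 0], [0, -4, -1, 2, 0, 0, 0], [0, 0, 0, 0, 0, 0, 0], [0, 0, 0, 0, 0, 0, 0], [0, 0, 0, 0, 0, 0, 0], [0, 0, 0, 0, 0, 0, 0]]}}

```text
clock: 43.03
eef_pos: [0.6599, -0.0137, 0.2042]
tool_rot: [0.102, 0.995, 0.001, 0.0]
ft_force: [0.6, 0.8, -4.0]
grip_width: 0.0569
grasp_force: 68.5
```

```bash
python3 -c "
from h import *
st();print(bot.get_obs()['joint_vel'].round(3) if hasattr(bot.get_obs()['joint_vel'],'round') else '');print(bot.job_done())"
```

```text
('clock', 43.0333) ('eef_pos', [0.6599, -0.0137, 0.2042]) ('ft_force', [0.599, 0.7607, -4.0294]) ('ft_torque', [-0.0161, 0.0349, 0.0481]) ('grip_width', 0.0569) -0.2039
torque in tool axes [ 0.0228  0.031  -0.0481] tool z [ 0.001  0.002 -1.   ]
[ 0.    -0.001  0.002 -0.002 -0.001  0.001]
the job is handed in; nothing more can be done
None
```

I handed the job in at 43 s: the left case rattles and is held level and still over the middle of the tray, about 17 cm up, with the middle and right cases back in their bays; all three were shaken in order, but I lifted the left one a second time after the right, because its first reading was too noisy.

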